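# Hang the red T-key on the drop-flap safety hook

## Robot

A 6-joint arm with a two-finger parallel gripper is mounted at the origin on the work surface. World frame = base frame: x ahead of the robot, y to its left, z up, the work surface at z = 0. Lengths are in m, angles in rad, forces in N, time in s.
With the tool pointing down it reaches from about 0.325 to 0.9 m from the base axis. Payload 6.1 kg.
Tool frame: the origin (TCP) lies midway between the tips of the shut fingers; the grasp point (between the pads) lies 19 mm behind it (grip_depth is the distance from the TCP to the grasp point, in m); z points along the fingers, y is the direction in which the jaws open and shut (so a half turn about z gives the same grasp; the last joint's range is limited). The gripper opens to 85 mm and grips with 20 to 120 N. Pads are 22 mm wide; open, the fingers measure 114 mm over their backs; the gripper's body (76 mm by 85 mm) begins 54 mm behind the grasp point. The pads swing forward as they close: fully open they stand 13 mm farther back than shut.
Start: joints at [-1.282, 0.22, 1.526, -0, 1.395, -0.126], TCP at [0.252, -0.572, 0.231] pointing down, gripper open.
Joint ranges: [-2.98, 2.98], [-0.91, 2.08], [0.09, 2.57], [-1.24, 4.39], [0.2, 2.65], [-2.68, 2.68]. Speed limits (rad/s): [2.57, 2.57, 3.01, 3.14, 3.14, 3.14].

## Interface

Orientations are given as a unit quaternion [x, y, z, w].
In Python, from bench import observe, get_image, job_done, search_frame, tip_of, grip_depth gives the robot as it stands.
- The arm moves only by the tool arm_command, never from a script. Its argument "steps" is a list of rows, each an object with "linear": the shift along the world's x, y, z in m, a list of three; "spin": the turn about the world's z in rad; "gripper": the finger opening in m, from 0 to 0.0854. In form: [{"linear": [x, y, z], "spin": spin, "gripper": gripper}, ...]. A call has 1 to 20 rows; each row is the pose to reach, as a shift and turn from the pose commanded when the call began; what a row does not reach only later rows make up. A row lasts 1/10 s, in which the tool goes at most 50 mm and 8.59 degrees, less where a joint would pass 70% of its speed; a pose out of reach is approached as far as the arm can. A call with a gripper value outside its range is refused whole. The fingers move at their own pace and stop on an object; the grip force is fixed at half the most. Time passes only in rows, so rows that repeat a pose let the fingers close. It gives the time, the measured TCP pose, the force and the opening at its end, in the units of the state.
- observe(): the state, without advancing time (a new reading comes with each control period).
- get_image(name): name is "scene" or "top" or "wrist"; returns a dict with "color" (480x640x3 uint8, blue, green, red), "fx", "fy", "cx", "cy" (pixels), "rvec" (rotation vector, rad) and "tvec" (3), from world to camera coordinates, as OpenCV has them. Camera axes: x right, y down, z forward; pixel columns grow to the right and rows downward; lengths in m; the calibration is good to about 2 mm. The wrist camera is an equidistant fisheye: a pixel r from the principal point sees the ray r / f radians off the axis. A picture is of the moment at which its call begins. There is no depth.
- job_done(): hands the job in, once; it reports no verdict.
Trained networks look in a picture, given as the dict that the camera call returned (one of the last four; its "shot" number tells which), for a name from the list of things; names that differ only in an ending like _2 or _b are one class to them, and where a whole thing is asked for, a point or a joint stands for the part that bears it (a point fixed in the world has none). Each returns a list of dicts, best first, with "p" (0 to 1); they miss things now and then, are a little off and sometimes report something else, mostly with a low value. They report only what shows in the picture. A call takes as long as a camera call.
- search_frame(picture, query): "xy" ([column, row] as shares, 0 to 1, of the picture: columns of its width, rows of its height, amid what is visible of it).
- tip_of(picture, query): "xy" ([column, row] as shares, 0 to 1, of the picture: columns of its width, rows of its height: a listed point, or the origin of a listed thing).
The state is a dict: "time_s": time; "joint_pos": joint angles; "joint_velocities": joint speeds; "tau": joint torques, N m; "tool_pos": TCP position; "eef_rot": TCP orientation; "force": force on the tool from outside, world axes, zero at the start; "ft_torque": the same for the moment, N m; "opening": finger opening in m.
Only numpy, scipy, OpenCV 4.12 (cv2) and the standard library are available. Lean on these libraries where they do the work, as an engineer would, in place of code of your own. Each camera call takes 0.05 s, during which the arm holds its last target. There are 200 camera calls.

## Task

Take the T-handle key with the red grips out of the wooden rack and hang it by its eye on the peg of the hook stand: push the eye along the peg under the yellow flap, so that the flap swings up and then falls shut behind the eye, and leave the key hanging upright and still from the peg. Leave the blue key where it stands.

Things in the scene. Friction and masses are not known exactly. Their poses are not given: they have to be found in the camera images.
- red_key_eye (a point): Centre of the eye of the loose red-grip T-key: a ring 38 mm inside, 54 outside, 8 thick, in its x-z plane (hole along y), on top of a crossbar along x, z up. Crossbar 190 long, centre line 30 mm below the eye; its grips (16 wide, 18 high, 40 to 95 mm either side of the middle) overhang the rack: pick one from above about 72 mm out. Shaft ends 129 mm below the eye. Half-turn symmetric. 0.25 kg.
- blue_key_eye (a point): Centre of the eye of the blue-grip T-key, same shape; it stays. Both stand upright in a wooden rack of three holes 85 mm apart, across the crossbars; a black key without eye fills the third; which is where varies. The shafts sit 90 mm deep in loose holes (lift straight up 95 mm or more); rack top 60 mm wide along the crossbars, 100 mm above the bench.
- hook_peg (a point): Point on the axis of the hook's level peg (10 mm rod, 220 mm above the bench), 52 mm below the flap's hinge. x runs along the peg to the post: tip 25 mm back (-x), face of the 20 mm square post 75 mm ahead; z up. A fixed stand; place and yaw vary; the peg points roughly to -y. The arm carrying the hinge: 36 mm wide, top 70 mm above the peg. A hung eye's centre is 14 mm below the peg's axis.
- flap (a joint): Yellow gravity flap, 26 mm wide, 40 g, no spring, hanging from its hinge to 8 mm above the peg's axis. 0 = hanging shut against its stop (it cannot swing out to the tip); up to 1.45 rad as it swings up towards the post. An eye pushed along the peg, its centre level with the peg's axis, lifts it to 0.9 rad and has passed it 40 mm beyond the hinge; it then falls shut.

How it is judged:
By the outcome, as a careful person would: the job done as asked, in the order asked, and still so for the second after the job is handed in, with the robot touching nothing.
It also fails if it takes over 54 s, if anything falls off the work surface, if the arm or the gripper's body presses on something with over 40 N, if the wrist force passes 120 N, or if a joint passes its speed limit or range.

## Working session

There is one attempt and no reset: what is moved stays moved. The work goes in short steps, Python scripts to look and compute and a tool call to move; the robot and the scene stay as the last step left them, time stands still between calls to the robot, and variables do not carry over. Pictures are saved under pics/ and viewed, about 8 in all and at most 12, crops included, and the job is handed in when it is done.

Besides the shell and the picture viewer there is one more tool, called after ">>>" as a command line: name --argument value ..., lists and objects as JSON in quotes. arm_command: Moves the arm, as the interface text tells. Its arguments: {"type":"object","properties":{"steps":{"type":"array"}},"required":["steps"]}

```bash
mkdir -p pics; cat > h.py <<'E'
import numpy as np, cv2
from bench import *
def ray(im,xy):
    h,w=im["color"].shape[:2]; u,v=xy[0]*w,xy[1]*h
    R=cv2.Rodrigues(np.array(im["rvec"],float))[0]; t=np.array(im["tvec"],float).ravel()
    a=np.array([(u-im["cx"])/im["fx"],(v-im["cy"])/im["fy"]])
    if im.get("name")=="wrist":
        r=np.hypot(*a); d=np.r_[a/r*np.sin(r),np.cos(r)]
    else: d=np.r_[a,1]
    d=R.T@d; return -R.T@t, d/np.linalg.norm(d)
def tri(rays):
    A=sum(np.eye(3)-np.outer(d,d) for c,d in rays); b=sum((np.eye(3)-np.outer(d,d))@c for c,d in rays)
    p=np.linalg.solve(A,b); res=[np.linalg.norm((np.eye(3)-np.outer(d,d))@(p-c)) for c,d in rays]
    return p,np.array(res)
def onz(r,z): c,d=r; return c+d*(z-c[2])/d[2]
def shot(n):
    im=dict(get_image(n)); return im
def proj(im,P):
    return cv2.projectPoints(np.array(P,float).reshape(-1,3),np.array(im["rvec"],float),np.array(im["tvec"],float),np.array([[im["fx"],0,im["cx"]],[0,im["fy"],im["cy"]],[0,0,1.]]),None)[0].reshape(-1,2)
E
python3 - <<'E'
from h import *
ims={}
for n in ["scene","top","wrist"]:
    im=get_image(n); cv2.imwrite(f"pics/{n}0.png",im["color"]); 
    for q in ["red_key_eye","blue_key_eye","hook_peg","flap"]:
        for f in (tip_of,search_frame):
            print(n,q,f.__name__,[(np.round(np.array(d["xy"])*[640,480],1).tolist(),round(d["p"],2)) for d in f(im,q)][:3])
    print({k:v for k,v in im.items() if k!="color"})
cv2.imwrite("pics/a.png",np.vstack([0*0+cv2.imread("pics/scene0.png")]))
E
```

```text
scene red_key_eye call [([277.6, 216.8], 0.58)]
scene red_key_eye call [([276.1, 224.2], 0.63)]
scene blue_key_eye call [([305.8, 258.1], 0.88)]
scene blue_key_eye call [([305.8, 268.1], 0.61)]
scene hook_peg call [([420.1, 377.0], 0.98)]
scene hook_peg call [([431.6, 444.3], 0.92)]Traceback (most recent call last):
  File "<stdin>", line 7, in <module>
ValueError: it knows: blue_key_eye, hook_peg, red_key_eye
```

View pics/scene0.png

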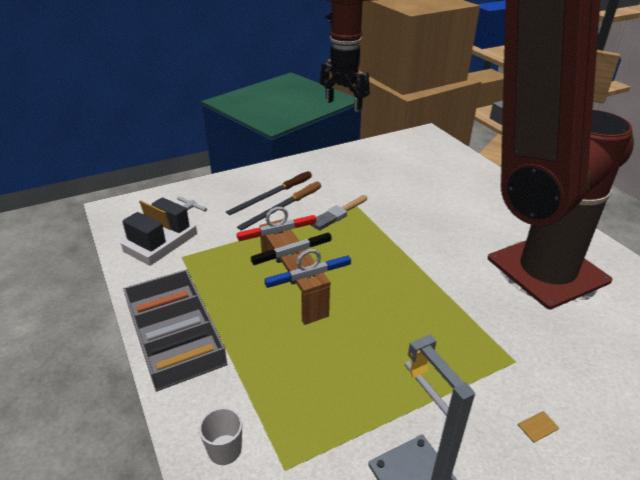

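The scene view shows the rack with the red key at the far end (eye about (277,217)), black in the middle and blue in front (eye about (308,260)). The hook stand is at the lower right, with its peg and yellow flap near (420,372).

```bash
python3 - <<'E'
from h import *
R={}
for n in ["scene","top"]:
    im=get_image(n); cv2.imwrite(f"pics/{n}0.png",im["color"]); print(n,im["fx"],im["tvec"],list(im.keys()))
    for q in ["red_key_eye","blue_key_eye","hook_peg"]:
        r=[(d["xy"],d["p"]) for d in tip_of(im,q)]
        print(n,q,[(np.round(np.array(x)*[640,480],1).tolist(),round(p,2)) for x,p in r][:3])
        if r: R.setdefault(q,[]).append(ray(im,r[0][0]))
for q,r in R.items():
    if len(r)>1: print(q,tri(r))
for q,z in [("red_key_eye",.139),("blue_key_eye",.139),("hook_peg",.22)]:
    print(q,[onz(r,z).round(4) for r in R.get(q,[])])
print(observe())
E
```

```text
scene 536.0752351573229 [0.53882017 0.07669599 1.28657998] ['color', 'fx', 'fy', 'cx', 'cy', 'rvec', 'tvec', 'shot']
scene red_key_eye [([277.0, 217.6], 0.78), ([421.4, 376.5], 0.57)]
scene blue_key_eye [([303.4, 257.0], 0.78)]
scene hook_peg [([419.4, 375.8], 0.9)]
top 499.80640658785546 [0.0593515  0.63689233 0.9073191 ] ['color', 'fx', 'fy', 'cx', 'cy', 'rvec', 'tvec', 'shot']
top red_key_eye [([472.3, 237.7], 0.57)]
top blue_key_eye [([382.3, 246.9], 0.8)]
top hook_peg [([149.6, 265.2], 0.72)]
red_key_eye (array([ 0.56438448, -0.30703657,  0.13542297]), array([0.0006278, 0.0006278]))
blue_key_eye (array([ 0.57400635, -0.14320351,  0.14170764]), array([0.0021486, 0.0021486]))
hook_peg (array([0.58640969, 0.25201874, 0.21651359]), array([0.00245634, 0.00245634]))
red_key_eye [array([ 0.5659, -0.3016,  0.139 ]), array([ 0.5643, -0.3062,  0.139 ])]
blue_key_eye [array([ 0.574, -0.148,  0.139]), array([ 0.5727, -0.1423,  0.139 ])]
hook_peg [array([0.5865, 0.2556, 0.22  ]), array([0.5876, 0.2493, 0.22  ])]
{'time_s': 0.75, 'joint_pos': array([-1.28209306e+00,  2.20360330e-01,  1.52652320e+00, -2.06823735e-05,
        1.39465754e+00, -1.26083309e-01]), 'joint_velocities': array([ 6.36884604e-04, -5.66803875e-04, -4.64850817e-05, -1.78912086e-03,
       -1.51252651e-03, -1.49518722e-03]), 'tau': array([ 1.85053694e-03, -4.96744716e+01, -3.89680481e+01,  1.32672635e-04,
        5.17801454e-04,  5.72073333e-06]), 'tool_pos': array([ 0.25187079, -0.5719995 ,  0.23131194]), 'eef_rot': array([ 9.78570613e-01,  2.05911522e-01, -8.05284308e-06,  2.65326521e-05]), 'force': array([-0.16938834, -0.27563584, -0.89784455]), 'ft_torque': array([-0.0392603 ,  0.01352274, -0.03030296]), 'opening': 0.08535029235264598}
```

View pics/top0.png

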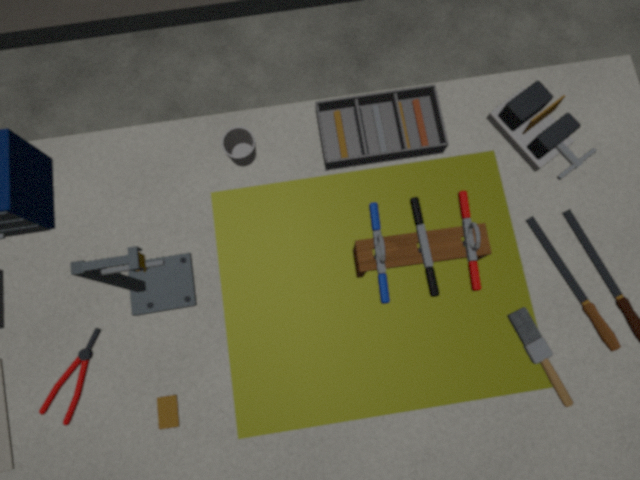

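The top view shows the red key at the right end of the rack (bar (463,195)–(476,288)), black in the middle and blue on the left. The hook is at left: post near (78,268), hinge arm to (140,258), peg tip near (163,263). Next I work out both yaws and the grasp shift.

```bash
python3 - <<'E'
from h import *
from scipy.spatial.transform import Rotation as Ro
im=get_image("top"); hsv=cv2.cvtColor(im["color"],cv2.COLOR_BGR2HSV)
m=((hsv[...,0]<8)|(hsv[...,0]>172))&(hsv[...,1]>150)&(hsv[...,2]>80)
m[:, :440]=0; m[:,490:]=0; m[:180]=0;m[310:]=0
n,l,s,c=cv2.connectedComponentsWithStats(m.astype(np.uint8)); print(s,c)
k=[i for i in range(1,n) if s[i,4]>100]
P=[onz(ray(im,c[i]/[640,480]),.112) for i in k]; print(np.array(P).round(4))
d=P[0]-P[1]; print("len",np.linalg.norm(d),"yaw bar",np.degrees(np.arctan2(d[1],d[0])),"mid",(P[0]+P[1])/2)
print("tool",np.round(Ro.from_quat(observe()["eef_rot"]).as_matrix(),3))
c=im["color"][225:325,50:210]; cv2.imwrite("pics/hk.png",cv2.resize(c,None,fx=5,fy=5,interpolation=cv2.INTER_CUBIC))
E
```

```text
[[     0      0    640    480 306772]
 [   459    191     11     27    199]
 [   469    261     12     29    229]] [[319.29102395 239.49636538]
 [463.74371859 204.29648241]
 [474.10043668 274.96069869]]
[[ 0.6342 -0.3134  0.112 ]
 [ 0.4999 -0.3032  0.112 ]]
len 0.13469246410483193 yaw bar -4.3330081805681315 mid [ 0.5670308  -0.30831289  0.112     ]
tool [[ 0.915  0.403  0.   ]
 [ 0.403 -0.915 -0.   ]
 [-0.     0.    -1.   ]]
```

View pics/hk.png

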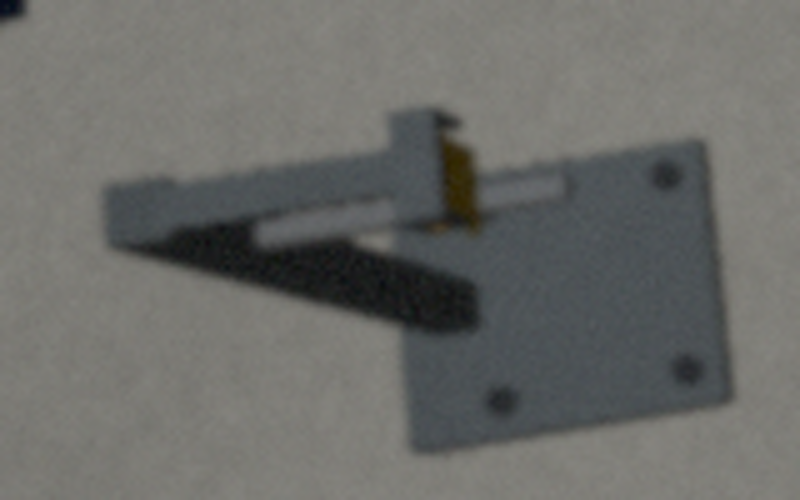

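The crop shows the peg's centre line running from its tip at crop (567,185) to (255,234) near the post, with the yellow flap at (460,185). I go above the red key's near grip.

>>> arm_command --steps '[{"linear": [0.04, 0.045, 0], "spin": -0.1, "gripper": 0.0854}, {"linear": [0.08, 0.09, 0], "spin": -0.2, "gripper": 0.0854}, {"linear": [0.11, 0.12, 0], "spin": -0.3, "gripper": 0.0854}, {"linear": [0.14, 0.155, 0], "spin": -0.4, "gripper": 0.0854}, {"linear": [0.17, 0.19, 0], "spin": -0.491, "gripper": 0.0854}, {"linear": [0.2, 0.222, 0], "spin": -0.491, "gripper": 0.0854}, {"linear": [0.225, 0.25, 0], "spin": -0.491, "gripper": 0.0854}, {"linear": [0.243, 0.27, 0], "spin": -0.491, "gripper": 0.0854}, {"linear": [0.243, 0.27, 0], "spin": -0.491, "gripper": 0.0854}, {"linear": [0.243, 0.27, 0], "spin": -0.491, "gripper": 0.0854}, {"linear": [0.243, 0.27, 0], "spin": -0.491, "gripper": 0.0854}]'

```text
time_s: 1.9
tool_pos: [0.4943, -0.3027, 0.2313]
eef_rot: [0.999, -0.038, -0.0, 0.0]
force: [0.1, -0.0, -0.1]
opening: 0.0855
```

```bash
python3 - <<'E'
from h import *
top=get_image("top")
px=lambda u,v:ray(top,[(u/5+50)/640,(v/5+225)/480])
a=onz(px(567,185),.22);b=onz(px(255,234),.22);d=b-a
print("tip",a,"b",b,"yaw",np.degrees(np.arctan2(d[1],d[0])),"peg pt",a+.025*d/np.linalg.norm(d))
im=get_image("wrist"); cv2.imwrite("pics/w1.png",im["color"]); im["name"]="wrist"
hsv=cv2.cvtColor(im["color"],cv2.COLOR_BGR2HSV)
m=((hsv[...,0]<8)|(hsv[...,0]>172))&(hsv[...,1]>150)&(hsv[...,2]>80)
n,l,s,c=cv2.connectedComponentsWithStats(m.astype(np.uint8))
for i in range(1,n):
    if s[i,4]>150: print(s[i],c[i],onz(ray(im,c[i]/[640,480]),.115))
for q in ["red_key_eye","hook_peg"]:
    for r in tip_of(im,q): print(q,r,onz(ray(im,r["xy"]),.139))
print(observe()["tool_pos"],im["fx"],im["cx"],im["cy"])
E
```

```text
tip [0.58935009 0.22656486 0.22      ] b [0.58886868 0.32811704 0.22      ] yaw 90.27161363441466 peg pt [0.58923158 0.25156458 0.22      ]
[ 307    5   22   71 1468] [317.85626703  40.23910082] [ 0.63279182 -0.31312417  0.115     ]
[ 308  191   21   73 1429] [317.94191742 226.53184045] [ 0.50050275 -0.302809    0.115     ]
red_key_eye {'xy': [0.4961, 0.2821], 'p': 0.81} [ 0.56480742 -0.3076797   0.139     ]
[ 0.49425435 -0.30288422  0.23128182] 371.64829954431775 319.25596146317883 241.02436654950668
```

View pics/w1.png

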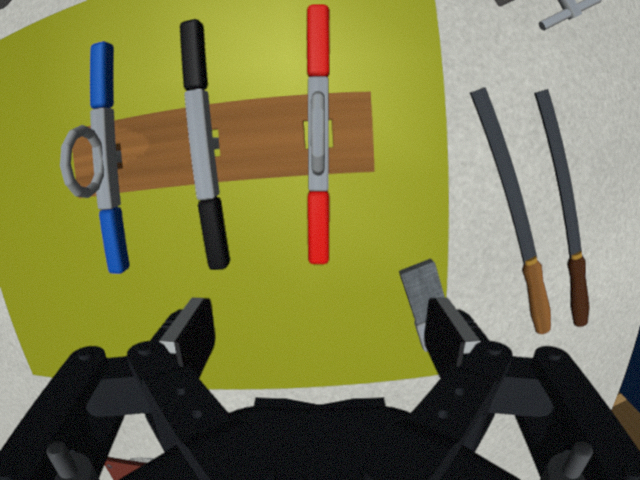

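The wrist view shows the red bar aligned with the tool's axis (grips at (318,40) and (318,227), eye at (317,135)) and the jaws straddling its line. The peg runs along +y (yaw 90°). Descending and gripping.

>>> arm_command --steps '[{"linear": [0, 0.001, -0.04], "spin": 0, "gripper": 0.0854}, {"linear": [0, 0.001, -0.08], "spin": 0, "gripper": 0.0854}, {"linear": [0, 0.001, -0.115], "spin": 0, "gripper": 0.07}, {"linear": [0, 0.001, -0.135], "spin": 0, "gripper": 0.06}, {"linear": [0, 0.001, -0.143], "spin": 0, "gripper": 0.05}, {"linear": [0, 0.001, -0.143], "spin": 0, "gripper": 0.03}, {"linear": [0, 0.001, -0.143], "spin": 0, "gripper": 0.01}, {"linear": [0, 0.001, -0.143], "spin": 0, "gripper": 0.0}, {"linear": [0, 0.001, -0.143], "spin": 0, "gripper": 0.0}, {"linear": [0, 0.001, -0.143], "spin": 0, "gripper": 0.0}, {"linear": [0, 0.001, -0.143], "spin": 0, "gripper": 0.0}, {"linear": [0, 0.001, -0.143], "spin": 0, "gripper": 0.0}]'

```text
time_s: 3.3
tool_pos: [0.4958, -0.302, 0.0899]
eef_rot: [0.999, -0.038, 0.001, 0.001]
force: [-0.3, -1.6, 6.9]
opening: 0.0151
```

>>> arm_command --steps '[{"linear": [0, 0, 0.01], "spin": 0, "gripper": 0.0}, {"linear": [0, 0, 0.03], "spin": 0, "gripper": 0.0}, {"linear": [0, 0, 0.05], "spin": 0, "gripper": 0.0}, {"linear": [0, 0, 0.075], "spin": 0, "gripper": 0.0}, {"linear": [0, 0, 0.1], "spin": 0, "gripper": 0.0}, {"linear": [0, 0, 0.125], "spin": 0, "gripper": 0.0}, {"linear": [0, 0, 0.15], "spin": 0, "gripper": 0.0}, {"linear": [0, 0, 0.175], "spin": 0, "gripper": 0.0}, {"linear": [0, 0, 0.195], "spin": 0, "gripper": 0.0}, {"linear": [0, 0, 0.195], "spin": 0, "gripper": 0.0}, {"linear": [0, 0, 0.195], "spin": 0, "gripper": 0.0}]'

```text
time_s: 4.4
tool_pos: [0.4946, -0.3006, 0.2827]
eef_rot: [0.999, -0.038, -0.0, -0.0]
force: [-0.2, -1.1, -2.5]
opening: 0.0148
```

```bash
python3 - <<'E'
from h import *
R=[]
for n in ["scene","top","wrist"]:
    im=get_image(n); im["name"]=n; cv2.imwrite(f"pics/l_{n}.png",im["color"])
    r=[d for d in tip_of(im,"red_key_eye")]; print(n,[(np.round(np.array(d["xy"])*[640,480]),d["p"]) for d in r])
    if r: R.append(ray(im,r[0]["xy"]))
print(tri(R), tri(R[:2])); o=observe(); print(o["tool_pos"],o["force"],o["ft_torque"],o["opening"])
a=cv2.imread("pics/l_scene.png")[100:340,160:400]; b=cv2.imread("pics/l_wrist.png")[0:300,160:480]
cv2.imwrite("pics/l.png",np.hstack([cv2.resize(a,(400,400)),cv2.resize(b,(400,400))]))
E
```

```text
scene [(array([274., 140.]), 0.63)]
top [(array([509., 212.]), 0.95)]
wrist [(array([318., 127.]), 0.69), (array([120., 157.]), 0.62)]
(array([ 0.56410847, -0.30450981,  0.32812234]), array([0.00162173, 0.00127795, 0.00218578])) (array([ 0.56350307, -0.30235093,  0.32966911]), array([0.00018192, 0.00018192]))
[ 0.49440374 -0.30060499  0.28192072] [-0.6727682   0.02844397 -2.42889294] [ 0.00793093  0.11656913 -0.01444705] 0.014958080942300596
```

View pics/l.png

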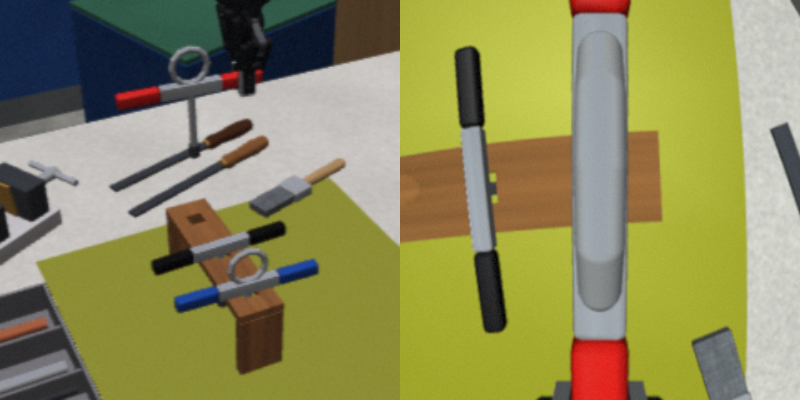

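The key is held upright and clear of the rack, with its eye about 70 mm ahead of and 46 mm above the TCP. Black and blue still stand in the rack. Carrying it to a point in front of the peg tip.

>>> arm_command --steps '[{"linear": [0.002, 0.015, 0.005], "spin": 0, "gripper": 0}, {"linear": [0.004, 0.04, 0.005], "spin": 0.02, "gripper": 0}, {"linear": [0.006, 0.075, 0.005], "spin": 0.04, "gripper": 0}, {"linear": [0.008, 0.115, 0.005], "spin": 0.06, "gripper": 0}, {"linear": [0.01, 0.155, 0.005], "spin": 0.08, "gripper": 0}, {"linear": [0.012, 0.195, 0.005], "spin": 0.08, "gripper": 0}, {"linear": [0.014, 0.235, 0.005], "spin": 0.08, "gripper": 0}, {"linear": [0.016, 0.275, 0.005], "spin": 0.08, "gripper": 0}, {"linear": [0.018, 0.315, 0.005], "spin": 0.08, "gripper": 0}, {"linear": [0.02, 0.355, 0.005], "spin": 0.08, "gripper": 0}, {"linear": [0.022, 0.39, 0.005], "spin": 0.08, "gripper": 0}, {"linear": [0.024, 0.42, 0.005], "spin": 0.08, "gripper": 0}, {"linear": [0.0245, 0.445, 0.005], "spin": 0.08, "gripper": 0}, {"linear": [0.0245, 0.46, 0.0], "spin": 0.08, "gripper": 0}, {"linear": [0.0245, 0.465, 0], "spin": 0.08, "gripper": 0}, {"linear": [0.0245, 0.465, 0], "spin": 0.08, "gripper": 0}, {"linear": [0.0245, 0.465, 0], "spin": 0.08, "gripper": 0}]'

```text
time_s: 6.4
tool_pos: [0.5194, 0.1632, 0.2832]
eef_rot: [1.0, 0.002, -0.0, 0.0]
force: [-0.1, 0.1, -2.1]
opening: 0.0152
```

```bash
python3 - <<'E'
from h import *
R={}
for n in ["scene","top","wrist"]:
    im=get_image(n); im["name"]=n; cv2.imwrite(f"pics/m_{n}.png",im["color"])
    for q in ["red_key_eye","hook_peg"]:
        r=tip_of(im,q); print(n,q,[(np.round(np.array(d["xy"])*[640,480]).tolist(),d["p"]) for d in r])
        if r: R.setdefault(q,[]).append(ray(im,r[0]["xy"]))
    if n=="wrist":
        print("cam",ray(im,[.5,.5]))
for q,r in R.items(): print(q,tri(r), tri(r[:2]))
o=observe(); print(o["tool_pos"],o["eef_rot"])
b=cv2.imread("pics/m_scene.png")[160:480,240:560]
cv2.imwrite("pics/m.png",np.hstack([cv2.resize(cv2.imread("pics/m_wrist.png"),(460,345)),cv2.resize(b,(340,345))]))
E
```

```text
scene red_key_eye [([388.0, 279.0], 0.9)]
scene hook_peg [([415.0, 374.0], 0.78)]
top red_key_eye [([181.0, 244.0], 0.73)]
top hook_peg []
wrist red_key_eye [([316.0, 128.0], 0.86)]
wrist hook_peg [([168.0, 137.0], 0.85)]
cam (array([0.58817176, 0.1631541 , 0.4262722 ]), array([-0.26896885, -0.00240429, -0.96314588]))
red_key_eye (array([0.59044977, 0.16536433, 0.33133583]), array([0.00098563, 0.00237283, 0.0015666 ])) (array([0.590353  , 0.16630824, 0.3315505 ]), array([0.00160504, 0.00160504]))
hook_peg (array([0.59144944, 0.25075176, 0.22150668]), array([0.00125497, 0.00125497])) (array([0.59144944, 0.25075176, 0.22150668]), array([0.00125497, 0.00125497]))
[0.51944984 0.1637262  0.28337286] [9.99998571e-01 1.69002360e-03 3.53983918e-05 1.15122673e-05]
```

View pics/m.png

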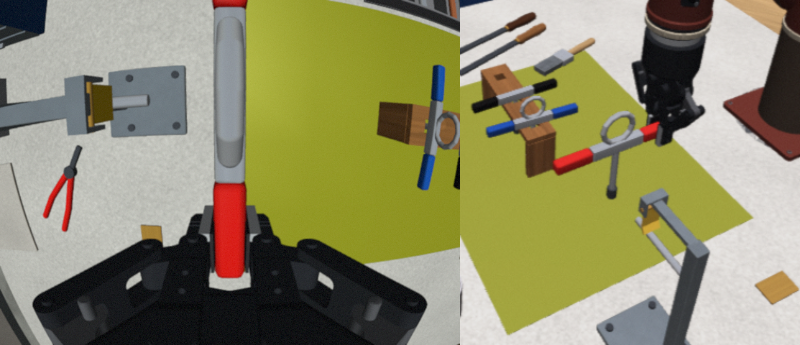

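The wrist view shows the peg (113,102)–(148,101) parallel to the jaw axis, the flap at (101,102) and the crossbar square to the peg. The scene view shows the key held upright in front of the tip. Lowering it to peg height.

>>> arm_command --steps '[{"linear": [0, 0, -0.02], "spin": 0, "gripper": 0}, {"linear": [0, 0, -0.045], "spin": 0, "gripper": 0}, {"linear": [0, 0, -0.07], "spin": 0, "gripper": 0}, {"linear": [0, 0, -0.095], "spin": 0, "gripper": 0}, {"linear": [0, 0, -0.109], "spin": 0, "gripper": 0}, {"linear": [0, 0, -0.109], "spin": 0, "gripper": 0}, {"linear": [0, 0, -0.109], "spin": 0, "gripper": 0}]'

```text
time_s: 7.55
tool_pos: [0.5198, 0.1641, 0.1751]
eef_rot: [1.0, 0.002, 0.0, -0.0]
force: [0.3, -1.0, -1.1]
opening: 0.015
```

```bash
python3 - <<'E'
from h import *
R={}
for n in ["scene","top","wrist"]:
    im=get_image(n); im["name"]=n; cv2.imwrite(f"pics/n_{n}.png",im["color"])
    for q in ["red_key_eye","hook_peg"]:
        r=tip_of(im,q); print(n,q,[(np.round(np.array(d["xy"])*[640,480]).tolist(),d["p"]) for d in r])
        if r: R.setdefault(q,[]).append(ray(im,r[0]["xy"]))
for q,r in R.items(): print(q,tri(r))
print(observe()["tool_pos"])
a=cv2.imread("pics/n_wrist.png")[0:300,0:360]; b=cv2.imread("pics/n_scene.png")[250:450,330:530]
cv2.imwrite("pics/n.png",np.hstack([cv2.resize(a,(400,333)),cv2.resize(b,(333,333),interpolation=cv2.INTER_CUBIC)]))
E
```

```text
scene red_key_eye [([384.0, 332.0], 0.96)]
scene hook_peg [([420.0, 375.0], 0.65)]
top red_key_eye [([201.0, 254.0], 0.73)]
top hook_peg []
wrist red_key_eye [([316.0, 132.0], 0.78)]
wrist hook_peg [([45.0, 153.0], 0.77)]
red_key_eye (array([0.59038547, 0.16519732, 0.22397465]), array([0.00150027, 0.00134003, 0.00030887]))
hook_peg (array([0.58741986, 0.25377415, 0.21998702]), array([0.00266901, 0.00266901]))
[0.51957128 0.16404337 0.17471777]
```

View pics/n.png

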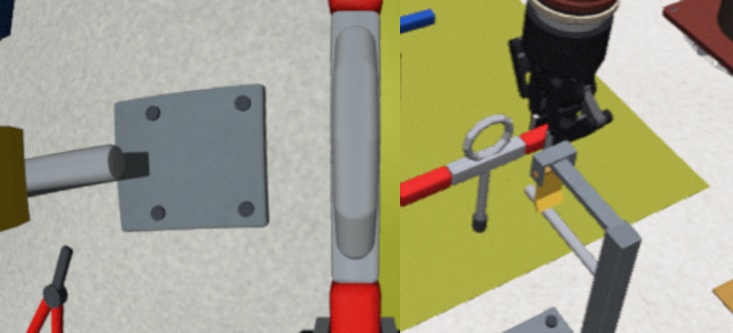

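The wrist crop shows the peg tip at (118,161), level with the eye's middle. The scene crop shows the eye facing the tip, both near z 0.22 and within 3 mm in x. Pushing along the peg to about 50 mm beyond the hinge.

>>> arm_command --steps '[{"linear": [-0.001, 0.01, -0.002], "spin": 0, "gripper": 0}, {"linear": [-0.001, 0.025, -0.003], "spin": 0, "gripper": 0}, {"linear": [-0.001, 0.04, -0.003], "spin": 0, "gripper": 0}, {"linear": [-0.001, 0.05, -0.003], "spin": 0, "gripper": 0}, {"linear": [-0.001, 0.06, -0.003], "spin": 0, "gripper": 0}, {"linear": [-0.001, 0.068, -0.003], "spin": 0, "gripper": 0}, {"linear": [-0.001, 0.075, -0.003], "spin": 0, "gripper": 0}, {"linear": [-0.001, 0.075, -0.003], "spin": 0, "gripper": 0}]'

```text
time_s: 8.8
tool_pos: [0.5183, 0.2399, 0.1713]
eef_rot: [1.0, 0.002, 0.0, -0.0]
force: [0.0, -0.0, -2.5]
opening: 0.0149
```

```bash
python3 - <<'E'
from h import *
for n in ["scene","wrist"]:
    im=get_image(n); cv2.imwrite(f"pics/o_{n}.png",im["color"])
print(observe()["force"],observe()["tool_pos"])
a=cv2.imread("pics/o_wrist.png")[0:300,100:460]; b=cv2.imread("pics/o_scene.png")[280:440,360:520]
cv2.imwrite("pics/o.png",np.hstack([cv2.resize(a,(400,333)),cv2.resize(b,(400,333),interpolation=cv2.INTER_CUBIC)]))
E
```

```text
[ 0.64721409 -0.52301601 -2.02450542] [0.5183512  0.23892361 0.17122417]
```

View pics/o.png

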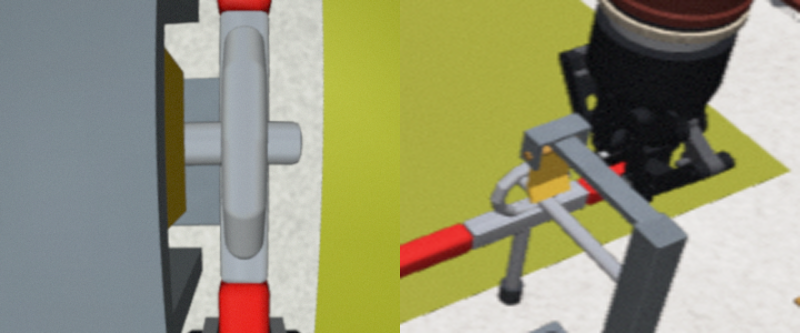

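The peg passes through the middle of the eye (wrist crop (243,142)), and the flap is still shut just ahead with no force. Continuing under the flap.

>>> arm_command --steps '[{"linear": [0, 0.007, 0], "spin": 0, "gripper": 0}, {"linear": [0, 0.014, 0], "spin": 0, "gripper": 0}, {"linear": [0, 0.021, 0], "spin": 0, "gripper": 0}, {"linear": [0, 0.028, 0], "spin": 0, "gripper": 0}, {"linear": [0, 0.035, 0], "spin": 0, "gripper": 0}, {"linear": [0, 0.042, 0], "spin": 0, "gripper": 0}, {"linear": [0, 0.049, 0], "spin": 0, "gripper": 0}, {"linear": [0, 0.056, 0], "spin": 0, "gripper": 0}, {"linear": [0, 0.061, 0], "spin": 0, "gripper": 0}, {"linear": [0, 0.063, 0], "spin": 0, "gripper": 0}, {"linear": [0, 0.063, 0], "spin": 0, "gripper": 0}, {"linear": [0, 0.063, 0], "spin": 0, "gripper": 0}, {"linear": [0, 0.063, 0], "spin": 0, "gripper": 0}]'

```text
time_s: 10.2
tool_pos: [0.5184, 0.3018, 0.1713]
eef_rot: [1.0, 0.002, -0.0, 0.0]
force: [-0.2, 0.3, -2.7]
opening: 0.0152
```

```bash
python3 - <<'E'
from h import *
for n in ["scene","wrist","top"]:
    im=get_image(n); cv2.imwrite(f"pics/p_{n}.png",im["color"])
print(observe()["force"],observe()["tool_pos"])
a=cv2.imread("pics/p_wrist.png")[0:300,100:460]; b=cv2.imread("pics/p_scene.png")[300:440,370:510]
cv2.imwrite("pics/p.png",np.hstack([cv2.resize(a,(300,250)),cv2.resize(b,(500,500),interpolation=cv2.INTER_CUBIC)[:250*2][:500]]) if 0 else np.hstack([cv2.copyMakeBorder(cv2.resize(a,(300,250)),0,250,0,0,0),cv2.resize(b,(500,500),interpolation=cv2.INTER_CUBIC)]))
E
```

```text
[ 0.46818382 -0.06160464 -1.36376451] [0.51844451 0.30178707 0.17135865]
```

View pics/p.png

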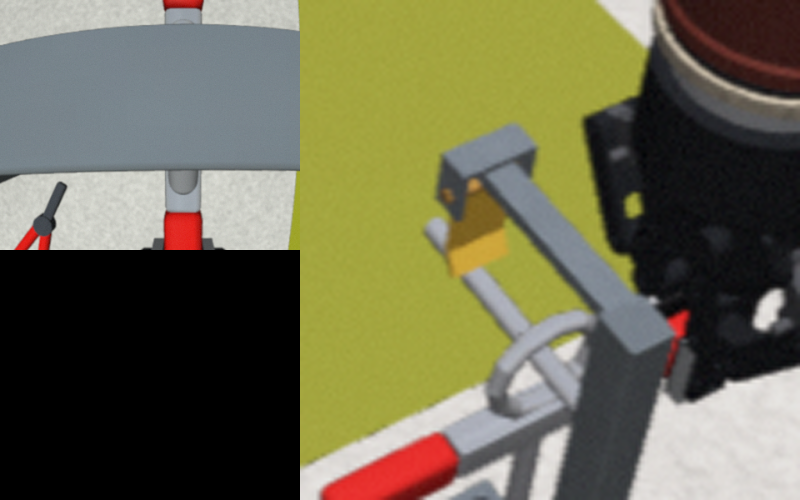

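The flap has fallen shut (crop (470,240)) with the eye behind it on the peg (545,370). Lowering until the eye rests on the peg.

>>> arm_command --steps '[{"linear": [0, 0, -0.005], "spin": 0, "gripper": 0}, {"linear": [0, 0, -0.009], "spin": 0, "gripper": 0}, {"linear": [0, 0, -0.011], "spin": 0, "gripper": 0}, {"linear": [0, 0, -0.012], "spin": 0, "gripper": 0}, {"linear": [0, 0, -0.012], "spin": 0, "gripper": 0}]'

```text
time_s: 10.85
tool_pos: [0.5182, 0.3019, 0.159]
eef_rot: [1.0, 0.002, -0.0, 0.0]
force: [-0.6, -0.7, -1.5]
opening: 0.0151
```

>>> arm_command --steps '[{"linear": [0, 0, -0.001], "spin": 0, "gripper": 0}, {"linear": [0, 0, -0.002], "spin": 0, "gripper": 0}, {"linear": [0, 0, -0.002], "spin": 0, "gripper": 0}]'

```text
time_s: 11.15
tool_pos: [0.5187, 0.3021, 0.1577]
eef_rot: [1.0, 0.002, 0.0, -0.0]
force: [-0.5, 1.4, 0.1]
opening: 0.015
```

The wrist force has gone from about −2.4 N to 0, so the peg carries the key. Releasing gently.

>>> arm_command --steps '[{"linear": [0, 0, 0], "spin": 0, "gripper": 0.018}, {"linear": [0, 0, 0], "spin": 0, "gripper": 0.022}, {"linear": [0, 0, 0], "spin": 0, "gripper": 0.028}, {"linear": [0, 0, 0], "spin": 0, "gripper": 0.036}, {"linear": [0, 0, 0], "spin": 0, "gripper": 0.045}, {"linear": [0, 0, 0], "spin": 0, "gripper": 0.055}, {"linear": [0, 0, 0], "spin": 0, "gripper": 0.06}, {"linear": [0, 0, 0], "spin": 0, "gripper": 0.06}, {"linear": [0, 0, 0], "spin": 0, "gripper": 0.06}, {"linear": [0, 0, 0], "spin": 0, "gripper": 0.06}]'

```text
time_s: 12.15
tool_pos: [0.5184, 0.302, 0.1573]
eef_rot: [1.0, 0.002, 0.0, 0.0]
force: [-0.1, -0.4, -0.9]
opening: 0.0601
```

```bash
python3 - <<'E'
from h import *
for n in ["scene","wrist"]:
    im=get_image(n); cv2.imwrite(f"pics/q_{n}.png",im["color"])
print(observe()["force"],observe()["opening"])
a=cv2.imread("pics/q_wrist.png")[0:480,100:540]; b=cv2.imread("pics/q_scene.png")[300:480,340:520]
cv2.imwrite("pics/q.png",np.hstack([cv2.resize(a,(400,436)),cv2.resize(b,(400,436),interpolation=cv2.INTER_CUBIC)]))
E
```

```text
[-0.05739696 -0.32548636 -0.54543747] 0.060251468148254904
```

View pics/q.png

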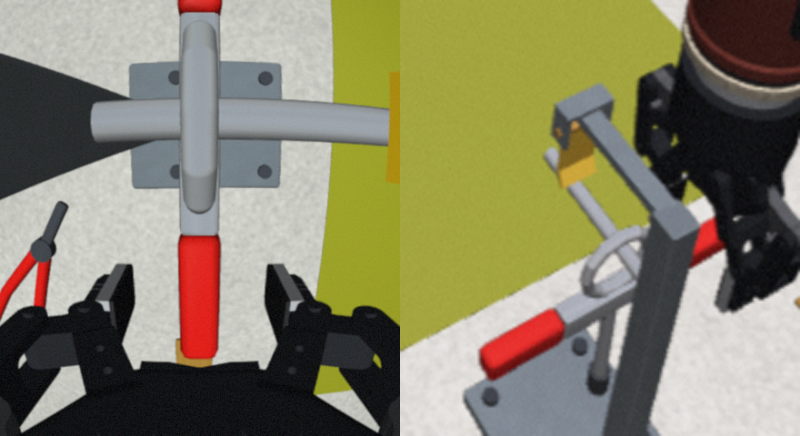

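The key hangs upright from the peg between the open fingers, which are clear of it on both sides; the flap is shut. Retreating straight up, then back.

>>> arm_command --steps '[{"linear": [0, 0, 0.008], "spin": 0, "gripper": 0.06}, {"linear": [0, 0, 0.025], "spin": 0, "gripper": 0.06}, {"linear": [0, 0, 0.05], "spin": 0, "gripper": 0.06}, {"linear": [0, 0, 0.08], "spin": 0, "gripper": 0.06}, {"linear": [0, 0, 0.115], "spin": 0, "gripper": 0.06}, {"linear": [0, 0, 0.15], "spin": 0, "gripper": 0.06}, {"linear": [-0.02, 0, 0.17], "spin": 0, "gripper": 0.06}, {"linear": [-0.05, 0, 0.17], "spin": 0, "gripper": 0.06}, {"linear": [-0.08, 0, 0.17], "spin": 0, "gripper": 0.06}, {"linear": [-0.1, 0, 0.17], "spin": 0, "gripper": 0.06}, {"linear": [-0.1, 0, 0.17], "spin": 0, "gripper": 0.06}, {"linear": [-0.1, 0, 0.17], "spin": 0, "gripper": 0.06}, {"linear": [-0.1, 0, 0.17], "spin": 0, "gripper": 0.06}, {"linear": [-0.1, 0, 0.17], "spin": 0, "gripper": 0.06}, {"linear": [-0.1, 0, 0.17], "spin": 0, "gripper": 0.06}, {"linear": [-0.1, 0, 0.17], "spin": 0, "gripper": 0.06}, {"linear": [-0.1, 0, 0.17], "spin": 0, "gripper": 0.06}, {"linear": [-0.1, 0, 0.17], "spin": 0, "gripper": 0.06}]'

```text
time_s: 14.05
tool_pos: [0.4185, 0.302, 0.3272]
eef_rot: [1.0, 0.002, -0.0, 0.0]
force: [0.3, 0.1, -0.5]
opening: 0.0601
```

```bash
python3 - <<'E'
from h import *
P=[]
for i in range(6):
    im=get_image("scene"); P.append(im["color"].astype(int))
d=[np.abs(cv2.blur((p-P[0]).astype(np.float32),(5,5)))[290:480,330:530].max() for p in P[1:]]; print("motion",np.round(d,1))
r=tip_of(im,"red_key_eye"); print([(np.array(x["xy"])*[640,480],x["p"]) for x in r]); print(observe()["force"])
cv2.imwrite("pics/r.png",cv2.resize(P[-1].astype(np.uint8)[200:480,220:540],None,fx=2.1,fy=2.1,interpolation=cv2.INTER_CUBIC))
E
```

```text
motion [3.1 4.6 5.  5.  5.5]
[(array([438.08 , 408.624]), 0.55), (array([306.88, 257.52]), 0.42)]
[-0.85336176 -0.22308638  0.58629899]
```

View pics/r.png

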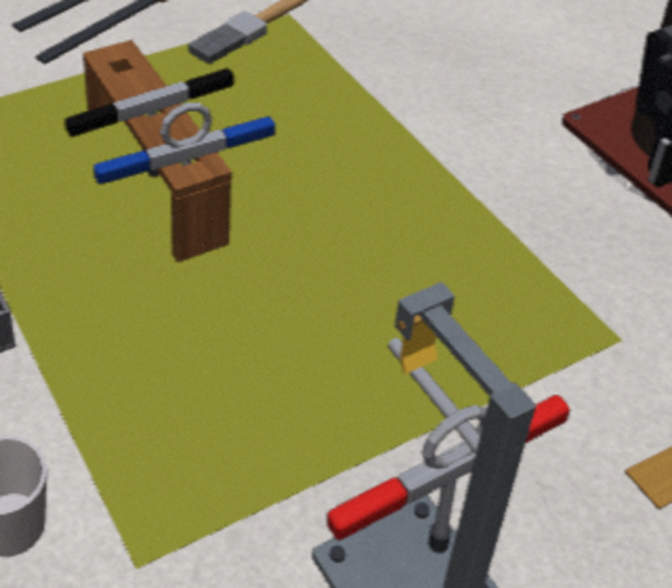

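The key hangs from the peg with the flap shut, blue and black are untouched, and the arm is clear. The frame difference rises slightly, so it may still be swaying; there is time to wait and recheck.

>>> arm_command --steps '[{"linear": [0, 0, 0], "spin": 0, "gripper": 0.06}, {"linear": [0, 0, 0], "spin": 0, "gripper": 0.06}, {"linear": [0, 0, 0], "spin": 0, "gripper": 0.06}, {"linear": [0, 0, 0], "spin": 0, "gripper": 0.06}, {"linear": [0, 0, 0], "spin": 0, "gripper": 0.06}, {"linear": [0, 0, 0], "spin": 0, "gripper": 0.06}, {"linear": [0, 0, 0], "spin": 0, "gripper": 0.06}, {"linear": [0, 0, 0], "spin": 0, "gripper": 0.06}, {"linear": [0, 0, 0], "spin": 0, "gripper": 0.06}, {"linear": [0, 0, 0], "spin": 0, "gripper": 0.06}, {"linear": [0, 0, 0], "spin": 0, "gripper": 0.06}, {"linear": [0, 0, 0], "spin": 0, "gripper": 0.06}, {"linear": [0, 0, 0], "spin": 0, "gripper": 0.06}, {"linear": [0, 0, 0], "spin": 0, "gripper": 0.06}, {"linear": [0, 0, 0], "spin": 0, "gripper": 0.06}, {"linear": [0, 0, 0], "spin": 0, "gripper": 0.06}, {"linear": [0, 0, 0], "spin": 0, "gripper": 0.06}, {"linear": [0, 0, 0], "spin": 0, "gripper": 0.06}, {"linear": [0, 0, 0], "spin": 0, "gripper": 0.06}, {"linear": [0, 0, 0], "spin": 0, "gripper": 0.06}]'

```text
time_s: 16.4
tool_pos: [0.4184, 0.302, 0.3273]
eef_rot: [1.0, 0.002, -0.0, 0.0]
force: [0.0, -0.3, 0.1]
opening: 0.0596
```

```bash
cat > mot.py <<'E'
from h import *
C=[]
for i in range(20):
    im=get_image("scene")["color"]; hsv=cv2.cvtColor(im,cv2.COLOR_BGR2HSV)
    m=((hsv[...,0]<8)|(hsv[...,0]>172))&(hsv[...,1]>150)&(hsv[...,2]>80); m[:360]=0; m[:,:350]=0; m[:,500:]=0
    n,l,s,c=cv2.connectedComponentsWithStats(m.astype(np.uint8)); 
    k=np.argsort(-s[1:,4])[:2]+1; C.append(c[k].ravel())
print(np.array(C).round(2)[::2]); print(observe()["time_s"])
E
python3 mot.py
```

```text
[[394.53 441.57 480.51 397.62]
 [394.53 441.53 480.52 397.67]
 [394.52 441.57 480.52 397.7 ]
 [394.52 441.57 480.49 397.66]
 [394.53 441.57 480.45 397.71]
 [394.56 441.51 480.49 397.7 ]
 [394.55 441.54 480.47 397.74]
 [394.54 441.57 480.51 397.73]
 [394.54 441.56 480.47 397.71]
 [394.53 441.59 480.48 397.7 ]]
17.4
```

Still to within 0.1 px over 1 s. Handing in.

```bash
python3 -c "from bench import job_done; print(job_done())"
```

```text
the job is handed in; nothing more can be done
None
```

The red key now hangs by its eye on the hook's peg, behind the flap, and I handed the job in at about 17.4 s of the 54 s allowed.

I gripped the red key by its near grip and lifted it straight out of the rack. I then carried it over the other keys to the peg and pushed the eye about 50 mm past the hinge. After lowering it until the wrist force showed the peg taking the weight, I released it and moved the arm clear.

Last checks:
- **Flap:** the pictures show it shut behind the eye. I did not see it swing up, only that it was shut before and after the push.
- **Key:** it hangs upright, and its grips moved less than 0.1 px or so over the last second. An earlier frame difference had hinted at slight motion, so I waited 2 s and measured again.
- **Other keys:** blue and black were still standing in the rack in the last picture.
- **Forces:** at the end of each move the wrist force was low; the highest reading was 6.9 N, at the grasp.

The estimates of the peg and eye positions from different cameras disagreed by 2 to 4 mm, well inside the eye's clearance of about 14 mm.

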